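Pin the brake caliper and feel its pad gap with a taper gauge

ROBOT

A 6-joint arm with a two-finger parallel gripper is mounted at the origin on the work surface. World frame = base frame: x ahead of the robot, y to its left, z up, the work surface at z = 0. Lengths are in m, angles in rad, forces in N, time in s.
With the tool pointing down it reaches from about 0.3 to 0.875 m from the base axis. Payload 6.4 kg.
Tool frame: the origin (TCP) lies at the very end of the fingers, on their centre line; the grasp point (between the pads) lies 19 mm behind it; z points along the fingers, y is the line along which they close (so a half turn about z gives the same grasp; the last joint's range is limited). The gripper opens to 85 mm and grips with 20 to 120 N. Pads are 22 mm wide; open, the fingers measure 114 mm over their backs; the gripper's body (76 mm by 85 mm) begins 54 mm behind the grasp point. The pads swing forward as they close: fully open they stand 13 mm farther back than shut.
Start: joints at [-1.317, 0.181, 1.607, -0, 1.354, -0.206], TCP at [0.255, -0.515, 0.231] pointing down, gripper open.
Joint ranges: [-2.99, 2.99], [-0.89, 2.07], [0.3, 2.58], [-1.14, 4.28], [0, 2.63], [-3.12, 3.12]. Speed limits (rad/s): [2.57, 2.57, 3.01, 3.14, 3.14, 3.14].

INTERFACE

Orientations are given as a unit quaternion [w, x, y, z].
In Python, from bench import get_obs, optics, workorder gives the robot as it stands.
- The arm moves only by the shell command python3 -m jog 'ROWS'. ROWS is a JSON list of rows, 1 to 10 of them, each of 7 numbers: dx, dy, dz in m, then a rotation vector rx, ry, rz in rad, then the opening from 0.0 (shut) to 1.0 (fully open); each row is the pose to reach, as a shift and turn from the pose commanded when the command began, along the tool's axes at that moment; what a row does not reach only later rows make up. A row lasts 1/8 s, in which the tool goes at most 0.0625 m and 0.188 rad, less where a joint would pass 70% of its speed; a pose out of reach is approached as far as the arm can. The fingers move at their own pace and stop on an object; the grip force is fixed at half the most. Time passes only in rows, so rows that do not move let the fingers close. It prints the time, the measured TCP pose, the force, the opening and the grip force at its end.
- get_obs(): the state, without advancing time (a new reading comes with each control period).
- optics.camera(name): name is "scene" or "top" or "wrist"; returns (picture, depth): 480x640x3 uint8, blue, green, red; 480x640 float32, m along the optical axis (not along the pixel's ray), 0 where there is no reading.
- optics.camera_params(name): a dict with "fovy" (degrees; the focal length in pixels is half the picture's height over the tangent of half this angle, whatever the lens; pixels are square), "cx", "cy" (the principal point, pixels), "view" (4x4, takes a point from world to camera coordinates). Camera axes: x right, y up, looking along -z (the intrinsics and any distortion apply to the point x, -y, -z); pixel columns grow to the right and rows downward; lengths in m; the calibration is good to about 2 mm. A picture is of the moment at which its call begins: read the wrist's pose just before it. camera_params takes no time and is no camera call; for the wrist camera it gives the pose at the moment of the call.
- workorder.hand_in(): hands the job in; it is judged then, once.
The state is a dict: "time_s": time; "q": joint angles; "dq": joint speeds; "joint_efforts": joint torques, N m; "eef_pos": TCP position; "eef_rot": TCP orientation; "wrist_force": force on the tool from outside, world axes, zero at the start; "torque": the same for the moment, N m; "opening": opening from 0.0 (shut) to 1.0 (fully open); "grasp_force": force on a finger pad.
Only numpy, scipy, OpenCV 4.12 (cv2) and the standard library are available. Lean on these libraries where they do the work, as an engineer would, in place of code of your own. Each camera call takes 0.05 s, during which the arm holds its last target. There are 200 camera calls.

TASK

Take the round-headed stop pin from the wooden gauge rack and seat it fully in the hole of the caliper bed's end block, so the floating caliper cannot run off. Then take the taper gauge with the flat rectangular grip and slide its blade straight down into the gap between the caliper's two steel plates until it drags snugly on both - a light push, never wedged hard - and finish while still gripping the gauge at that depth. Leave the flat gauge and everything else on the bench alone.

Things in the scene. Friction and masses are not known exactly. Their poses are not given: they have to be found in the camera images.
- rack: wooden gauge rack, fixed block 60 (x) x 250 (y) x 75 high mm; origin under its centre, z up. Three openings in its top in a row along y, all 65 deep: a 12 mm round hole at y = -85 with the stop pin, and 24 (x) x 11 (y) slots at y = 0 and y = +85; the taper gauge stands in one slot, the flat gauge in the other.
- stop_pin: steel stop pin, about 70 g: dark round head 20 dia x 36 high, shank 10 dia x 42 long below it with a tapered 4 mm foot. Origin at the shoulder (centre of the head's underside), z up along the head. It stands in the rack with the shoulder on the rack's top.
- stop_hole (a point): centre of the mouth of the stop hole, in the top of the steel end block (50 x 50 mm, top 70 mm above the bench) of the caliper bed. Blind vertical hole 12 mm dia, 48 deep, with a 3 mm chamfer; fully home, the pin's shoulder lies on the block's top. Axes as the bed's.
- bed: fixed dark steel bed, 100 (x) x 220 (y) x 20 high mm, carrying the end block (centred at y = -85) and the grey caliper (up to 116 mm above the bench). Origin on the bench under the caliper's middle, z up, y along the bed from end block to caliper. The caliper's stop arm (24 wide, top 90 mm above the bench) ends about 35 mm from the hole's axis.
- fixed_plate: caliper plate nearer the end block: upright, steel, 70 (x) x 12 (y) mm. Origin at the middle of the upper edge of its inner face (mouth of the gap), 110 mm above the bench; z up, y across the gap to the other plate. Both plates' tops are ridges with 45 degree faces rising 6 mm above the mouth: a V lead-in. Below the mouth the gap is parallel, 78 deep.
- moving_plate: the other, sprung plate, same size; origin at the middle of the upper edge of its inner face. The gap (between the two origins) is 3.5 to 5.5 mm, different each time; a blade pushes this plate back in +y against 10 N per mm. The whole caliper, both plates together, floats along y at a push of 0.5 N and centres itself on a blade; it starts up to 5 mm off the bed's middle.
- gauge: steel taper gauge, about 110 g: dark rectangular grip 26 (x) x 16 (y) x 52 high mm; below it a straight blade 20 wide (x), 60 long, tapering in thickness (y) from 8 mm at the grip to 2 mm at the tip. Origin at the centre of the grip's underside, z up; stands in the rack with that underside on the rack's top. Its y must lie across the gap (either way round).
- gauge_tip (a point): middle of the blade's tip, 60 mm below the gauge's origin, axes as the gauge's. Between the plates the blade touches both when the tip is 15 to 35 mm below the mouth; from there the contact force on each plate grows by about 1.1 N per mm of depth, and the downward push needed is 0.8 to 1.1 times that force. Snug is a push of roughly 5 to 11 N.
- flat_gauge: bystander, not to be used: flat gauge with a round knob 30 dia x 34 high and a plain 3 mm blade 45 long, standing in the other slot of the rack. Origin at the centre of the knob's underside.
- spray_can: bystander: spray can 60 dia x 170 high, origin under its centre
- wrench: bystander: steel wrench 160 long lying flat
- screwdriver: bystander: screwdriver 190 long lying flat
- bearing: bystander: bearing ring 48 dia x 14 high, lying between rack and caliper
- carton: bystander: closed cardboard carton 80 x 130 x 50 high
- jar: bystander: small jar 60 dia x 70 high
Mind the look-alikes: they are no part of the job. Leave any red look-alike of the bed alone.

How it is judged:
By the outcome, as a careful person would: the job done as asked, in the order asked, and still so for the second after the job is handed in, while the arm keeps its last pose, push and grip.
It also fails if it takes over 72 s, if anything falls off the work surface, if the arm or the gripper's body presses on something with over 40 N, if the wrist force passes 120 N, or if a joint passes its speed limit or range.

## Working session

There is one attempt and no reset: what is moved stays moved. The work goes in short steps, Python scripts to look and compute and a shell command to move; the robot and the scene stay as the last step left them, time stands still between calls to the robot, and variables do not carry over. Pictures are saved under pics/ and viewed, at most 10 in all, crops included, and the job is handed in when it is done.

```bash
mkdir -p pics; ls; python3 - <<'E'
from bench import get_obs, optics
import cv2,numpy as np
o=get_obs();print(o['time_s'],o['eef_pos'],o['eef_rot'],o['opening'])
for n in('scene','top'):
    im,d=optics.camera(n);cv2.imwrite(f'pics/{n}0.png',im);np.savez(f'/tmp/{n}0.npz',im=im,d=d)
    p=optics.camera_params(n);print(n,p); print((d>0).mean())
E
```

```text
pics
0.0 [ 0.25504142 -0.5147259   0.23038048] [-8.83625519e-04  9.73693308e-01  2.27860838e-01 -5.74252258e-06] 0.99919515331902
scene {'fovy': 52.15911486714832, 'cx': 327.94185938789974, 'cy': 235.36386564754775, 'view': array([[ 0.78794189,  0.6157441 , -0.00260396, -0.43361981],
       [-0.32706005,  0.42210061,  0.84549559,  0.11109011],
       [ 0.52170806, -0.66534975,  0.53397605, -1.61710791],
       [ 0.        ,  0.        ,  0.        ,  1.        ]])}
0.9568196614583333
top {'fovy': 54.046222646596476, 'cx': 323.51057883711707, 'cy': 251.45179679606966, 'view': array([[ 0.02669981, -0.99963986,  0.00269524, -0.03938641],
       [ 0.97365076,  0.0266163 ,  0.22648569, -0.55319567],
       [-0.22647586, -0.0034229 ,  0.97401076, -1.3730031 ],
       [ 0.        ,  0.        ,  0.        ,  1.        ]])}
0.9960677083333334
```

View pics/top0.png

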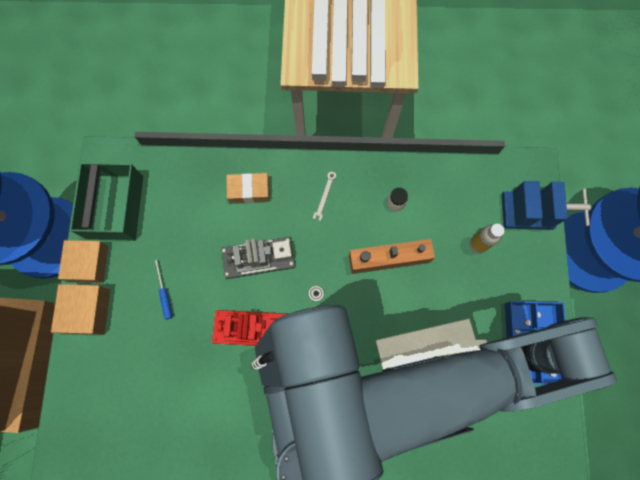

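View pics/scene0.png

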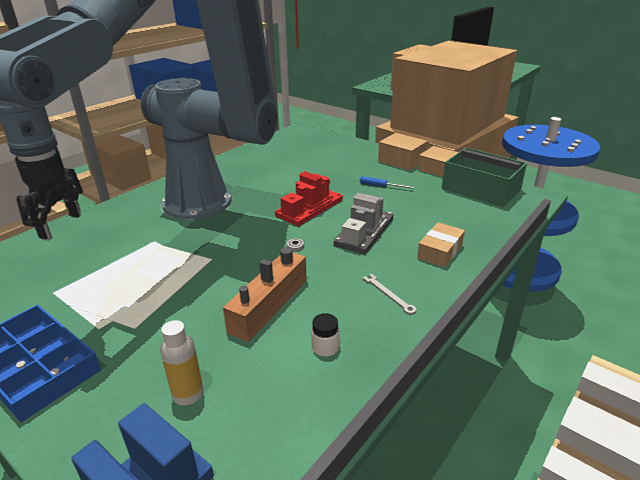

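Top view: rack at about (392,255), with the pin (423,245) on the right, gauge grip (394,251) in the middle and flat gauge knob (365,257) on the left. The grey caliper is at (258,255), with its end block and hole at about (283,250). The red look-alike is at (247,327). The scene view agrees.

```bash
cat > h.py <<'E'
import numpy as np,cv2
from bench import get_obs,optics
from scipy.spatial.transform import Rotation as R
def K(p):
    f=240/np.tan(np.radians(p['fovy'])/2);return f,p['cx'],p['cy']
def cloud(d,p):
    f,cx,cy=K(p);v,u=np.mgrid[:480,:640]
    c=np.stack([(u-cx)*d/f,-(v-cy)*d/f,-d],-1)
    V=p['view'];return (c-V[:3,3])@V[:3,:3]
def ray(uv,z,p):
    """pixel -> world point on plane z"""
    f,cx,cy=K(p);V=p['view'];uv=np.atleast_2d(uv).astype(float)
    r=np.c_[(uv[:,0]-cx)/f,-(uv[:,1]-cy)/f,-np.ones(len(uv))]@V[:3,:3]
    o=-V[:3,3]@V[:3,:3];return o+r*((z-o[2])/r[:,2])[:,None]
def proj(P,p):
    f,cx,cy=K(p);V=p['view'];c=np.atleast_2d(P)@V[:3,:3].T+V[:3,3]
    return np.c_[cx-f*c[:,0]/c[:,2],cy+f*c[:,1]/c[:,2]]
def tool():
    o=get_obs();w=o['eef_rot'];return np.array(o['eef_pos']),R.from_quat([w[1],w[2],w[3],w[0]]),o
def rect(xy):
    (c,s,a)=cv2.minAreaRect(np.asarray(xy,np.float32)*1000)
    if s[0]>s[1]: s=s[::-1];a-=90
    # a = direction of short side (deg)
    return np.array(c)/1000,np.array(s),a
E
python3 - <<'E'
from h import *
z=np.load('/tmp/top0.npz');im,d=z['im'],z['d'];p=optics.camera_params('top')
W=cloud(d,p)
def box(u0,u1,v0,v1):
    m=np.zeros((480,640),bool);m[v0:v1,u0:u1]=1;return m&(d>0)
print('bench z',np.median(W[box(180,220,180,220)],0))
r=box(340,445,225,285)
b,g,rr=[im[...,i].astype(int) for i in range(3)]
m=r&(abs(W[...,2]-.075)<.008)&(rr>b+50);print('rack',rect(W[m][:,:2]),m.sum())
m=r&(W[...,2]>.09);n,l,s,c=cv2.connectedComponentsWithStats(m.astype(np.uint8))
for i in range(1,n): q=W[l==i];t=q[q[:,2]>q[:,2].max()-.01];print('obj',s[i],t.mean(0),q[:,2].max())
r=box(210,305,225,285)
m=r&(W[...,2]>.010);print('bed',rect(W[m][:,:2]),m.sum())
m=r&(abs(W[...,2]-.07)<.006)&(np.arange(640)>268);print('block',rect(W[m][:,:2]),m.sum())
m=r&(W[...,2]>.1);print('cal',rect(W[m][:,:2]),m.sum())
E
```

```text
bench z [7.32482566e-01 3.85695481e-01 4.57021192e-04]
rack (array([ 0.54961615, -0.2313206 ]), array([ 62.59165573, 250.91423035]), 9.90633487701416) 1397
obj [418 245   8   7  45] [ 0.56257653 -0.31391954  0.11270763] 0.11870712827479848
obj [390 246   8  12  76] [ 0.54892888 -0.23081742  0.12779882] 0.13305169759626023
obj [360 251  11  11  92] [ 0.53526502 -0.14732077  0.10990626] 0.11509260404549103
bed (array([0.5615022 , 0.18209976]), array([167.11708069, 254.4092865 ]), 3.2817935943603516) 2247
block (array([0.55606335, 0.10397272]), array([49.70828247, 51.80851364]), -79.59579181671143) 246
cal (array([0.54036041, 0.18822855]), array([29.82929802, 72.08823395]), -78.4446849822998) 214
```

```bash
cat >> h.py <<'E'
def delta(pos,yaw):
    """tool-frame shift and rotvec from measured pose to tool-down pose, tool x at yaw deg"""
    p,r,o=tool();t=R.from_euler('z',yaw,degrees=True)*R.from_euler('x',180,degrees=True)
    d=r.inv().apply(np.array(pos)-p);w=(r.inv()*t).as_rotvec()
    print('shift',d.round(4),'rot',w.round(4),'rows',max(np.linalg.norm(d)/.0625,np.linalg.norm(w)/.188).round(1))
    return d,w
E
python3 - <<'E'
from h import *
delta([.5626,-.314,.24],99.6)
p,r,o=tool();V=optics.camera_params('wrist')['view']
c=-V[:3,3]@V[:3,:3];print('cam in tool',r.inv().apply(c-p),'axis',r.inv().apply(-V[2,:3]),'up',r.inv().apply(V[1,:3]))
E
```

```text
shift [ 0.3647 -0.0435 -0.0093] rot [-1.2000e-03 -1.3000e-03 -1.2785e+00] rows 6.8
cam in tool [ 0.08092319 -0.00026251 -0.14425228] axis [-3.10113336e-01  1.50217504e-05  9.50699594e-01] up [9.50699211e-01 9.02860564e-04 3.10113197e-01]
```

```bash
python3 -m jog '[[0.06,-0.007,-0.009,0,0,-0.18,1],[0.12,-0.014,-0.009,0,0,-0.36,1],[0.18,-0.021,-0.009,0,0,-0.55,1],[0.24,-0.029,-0.009,0,0,-0.73,1],[0.30,-0.036,-0.009,0,0,-0.92,1],[0.365,-0.0435,-0.009,-0.001,-0.001,-1.1,1],[0.365,-0.0435,-0.009,-0.001,-0.001,-1.2785,1],[0.365,-0.0435,-0.009,-0.001,-0.001,-1.2785,1],[0.365,-0.0435,-0.009,-0.001,-0.001,-1.2785,1]]'
python3 - <<'E'
from h import *
p=optics.camera_params('wrist');im,d=optics.camera('wrist');np.savez('/tmp/w1.npz',im=im,d=d,**{k:p[k] for k in p});cv2.imwrite('pics/w1.png',im);print((d>0).mean())
W=cloud(d,p)
for n,c,h in (('pin',[.5626,-.314],.108),('g',[.549,-.231],.124),('flat',[.535,-.147],.105)):
    m=(d>0)&(W[...,2]>h-.008)&(W[...,2]<h+.012)&(np.linalg.norm(W[...,:2]-c,axis=-1)<.03)
    if m.sum()>20:
        q=W[m];print(n,m.sum(),rect(q[:,:2]),np.median(q[:,2]),cv2.minEnclosingCircle((q[:,:2]*1000).astype(np.float32)))
delta([.5626,-.314,.081],99.6)
E
```

```text
time_s: 1.23
eef_pos: [0.5623, -0.3147, 0.2399]
eef_rot: [0.0, 0.647, 0.762, -0.0]
wrist_force: [-0.7, 0.2, -0.5]
opening: 0.999
grasp_force: 0.0
0.9961002604166667
pin 714 (array([ 0.56517621, -0.31390231]), array([19.34186745, 19.39144135]), -38.19880676269531) 0.11228129824251748 ((564.9525146484375, -314.0118103027344), 10.082738876342773)
g 1253 (array([ 0.55086346, -0.23027835]), array([15.59384155, 25.43212891]), -80.77408027648926) 0.12845749624712302 ((550.8843383789062, -230.4747314453125), 14.262149810791016)
shift [0.0011 0.0005 0.1591] rot [-0.0002  0.0011 -0.0041] rows 2.5
```

View pics/w1.png

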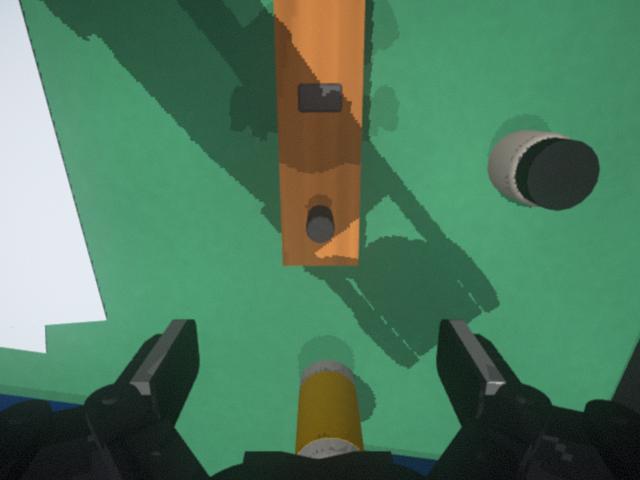

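Wrist view: pin head at (320,222) and gauge grip at (320,97). The fingers line up along rack x. Next I grasp the pin.

```bash
python3 -m jog '[[0.0007,0.0029,0.055,0,0,0,1],[0.0007,0.0029,0.11,0,0,0,1],[0.0007,0.0029,0.145,0,0,0,1],[0.0007,0.0029,0.159,0,0,0,1],[0.0007,0.0029,0.159,0,0,0,1],[0.0007,0.0029,0.159,0,0,0,0],[0.0007,0.0029,0.159,0,0,0,0],[0.0007,0.0029,0.159,0,0,0,0],[0.0007,0.0029,0.159,0,0,0,0],[0.0007,0.0029,0.159,0,0,0,0]]'
```

```text
time_s: 2.52
eef_pos: [0.5655, -0.3137, 0.0822]
eef_rot: [0.001, 0.645, 0.764, -0.001]
wrist_force: [-3.9, 0.6, 4.6]
opening: 0.213
grasp_force: 58.4
```

```bash
python3 -m jog '[[0,0,-0.04,0,0,0,0],[0,0,-0.08,0,0,0,0],[0,0,-0.122,0,0,0,0],[0,0,-0.122,0,0,0,0]]'
python3 - <<'E'
from h import *
delta([.556,.100,.205],100.4)
E
```

```text
time_s: 3.02
eef_pos: [0.5679, -0.3147, 0.2082]
eef_rot: [0.005, 0.645, 0.764, -0.0]
wrist_force: [0.5, -0.3, -1.0]
opening: 0.209
grasp_force: 59.8
shift [4.109e-01 5.750e-02 4.000e-04] rot [ 0.0057  0.0076 -0.0138] rows 6.6
```

```bash
python3 -m jog '[[0.06,0.008,0,0,0,-0.014,0],[0.12,0.017,0,0,0,-0.014,0],[0.18,0.025,0,0,0,-0.014,0],[0.24,0.034,0,0,0,-0.014,0],[0.30,0.042,0,0,0,-0.014,0],[0.36,0.05,0,0,0,-0.014,0],[0.411,0.0575,0,0,0,-0.014,0],[0.411,0.0575,0,0,0,-0.014,0],[0.411,0.0575,0,0,0,-0.014,0]]'
python3 - <<'E'
from h import *
p=optics.camera_params('wrist');im,d=optics.camera('wrist');np.savez('/tmp/w2.npz',im=im,d=d,**{k:p[k] for k in p});cv2.imwrite('pics/w2.png',im)
print('hole guess px',proj([.556,.104,.07],p))
delta([.556,.104,.205],100.4)
W=cloud(d,p);near=np.linalg.norm(W[...,:2]-[.556,.104],axis=-1)<.045
m=(d>0)&near&(abs(W[...,2]-.07)<.005);print('block',m.sum(),rect(W[m][:,:2]),np.median(W[m][:,2]))
E
```

```text
time_s: 4.15
eef_pos: [0.5534, 0.1015, 0.2018]
eef_rot: [0.0, 0.64, 0.769, -0.001]
wrist_force: [1.0, -0.1, -1.2]
opening: 0.216
grasp_force: 59.8
hole guess px [[320.35186674 224.91475555]]
shift [ 0.0027  0.0029 -0.003 ] rot [-0.0011  0.0015 -0.0005] rows 0.1
block 5024 (array([0.55791901, 0.10478101]), array([50.05265808, 50.91021729]), 11.037535667419434) 0.0715921868377959
```

View pics/w2.png

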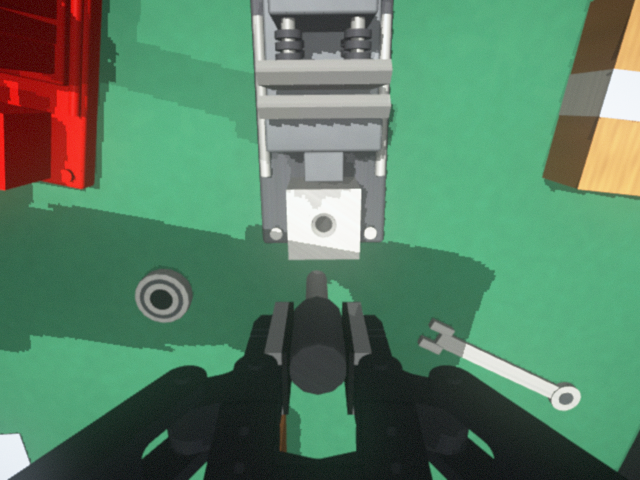

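Hole mouth at (324,223), shank foot at about (317,275), fixed plate at row 104 and moving plate at row 70.

```bash
python3 - <<'E'
from h import *
z=np.load('/tmp/w2.npz');im,d=z['im'],z['d'];p={k:z[k] for k in('fovy','cx','cy','view')}
print('K',K(p))
g=cv2.cvtColor(im,cv2.COLOR_BGR2GRAY)
s=g[205:242,305:343];print(ray([324,223],.07,p))
m=(s<190).astype(np.uint8);n,l,st,c=cv2.connectedComponentsWithStats(m)
for i in range(1,n): print(st[i],c[i]+[305,205],ray(c[i]+[305,205],.07,p))
# tool axis projected
P,r,o=tool()
for h in(-.006,-.048): 
    q=P+r.apply([0,0,-h]);print('axis',h,q,proj(q,optics.camera_params('wrist')))
W=cloud(d,p);f=(d>0)&(W[...,2]>.13)&(W[...,2]<.19);f[:, :300]=0;f[:,335:]=0;f[285:]=0
ys,xs=np.nonzero(f)
for y in range(ys.min(),285,4): print(y,xs[ys==y].min(),xs[ys==y].max(),W[y,int(xs[ys==y].mean())].round(4))
E
```

```text
K (np.float64(414.70385852108967), array(317.45970129), array(241.57234406))
[[0.55822545 0.10580492 0.07      ]]
[  7   9  21  19 273] [322.64102564 223.00732601] [[0.55730403 0.10563013 0.07      ]]
axis -0.006 [0.55359417 0.10082181 0.19598684] [[314.41179753 314.72695661]]
axis -0.048 [0.5535603  0.10075368 0.15398691] [[314.99933087 274.63613692]]
270 314 318 [0.553  0.1062 0.1593]
274 308 324 [0.5531 0.1058 0.1635]
278 307 326 [0.553  0.1063 0.1695]
282 306 326 [0.5532 0.1055 0.1722]
```

```bash
python3 -m jog '[[0.0038,0.0043,0,0,0,0,0],[0.0038,0.0043,0.04,0,0,0,0],[0.0038,0.0043,0.07,0,0,0,0],[0.0038,0.0043,0.07,0,0,0,0],[0.0038,0.0043,0.07,0,0,0,0]]'; python3 - <<'E'
from h import *
p=optics.camera_params('wrist');im,d=optics.camera('wrist');cv2.imwrite('pics/w3.png',im[150:400,180:460])
E
```

```text
time_s: 4.82
eef_pos: [0.5585, 0.1055, 0.134]
eef_rot: [0.001, 0.64, 0.768, 0.0]
wrist_force: [0.1, -0.1, -0.8]
opening: 0.216
grasp_force: 59.8
```

View pics/w3.png

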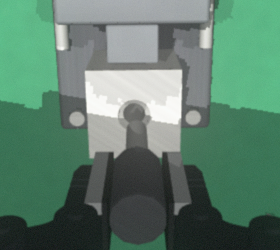

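The shank foot (crop 135,115) sits over the hole mouth (133,112), so it is aligned. I'll insert gently.

```bash
python3 -m jog '[[0,0,0.008,0,0,0,0],[0,0,0.016,0,0,0,0],[0,0,0.024,0,0,0,0],[0,0,0.030,0,0,0,0]]';  python3 -m jog '[[0,0,0.006,0,0,0,0],[0,0,0.012,0,0,0,0],[0,0,0.018,0,0,0,0],[0,0,0.022,0,0,0,0],[0,0,0.022,0,0,0,0]]'
```

```text
time_s: 5.38
eef_pos: [0.5571, 0.1061, 0.1019]
eef_rot: [0.0, 0.64, 0.768, -0.001]
wrist_force: [0.2, -0.1, -1.4]
opening: 0.217
grasp_force: 59.8
time_s: 6.0
eef_pos: [0.5572, 0.106, 0.0804]
eef_rot: [0.0, 0.64, 0.768, -0.001]
wrist_force: [-0.2, -0.9, -0.6]
opening: 0.209
grasp_force: 59.8
```

```bash
python3 -m jog '[[0,0,0.0015,0,0,0,0],[0,0,0.003,0,0,0,0],[0,0,0.0045,0,0,0,0],[0,0,0.0045,0,0,0,0]]'
```

```text
time_s: 6.5
eef_pos: [0.5577, 0.106, 0.0772]
eef_rot: [0.001, 0.64, 0.768, -0.0]
wrist_force: [-3.4, -0.0, 5.5]
opening: 0.215
grasp_force: 60.7
```

```bash
python3 -m jog '[[0,0,0.001,0,0,0,0],[0,0,0.0015,0,0,0,0],[0,0,0.0015,0,0,0,0]]'; python3 -m jog '[[0,0,-0.0005,0,0,0,1],[0,0,-0.0005,0,0,0,1],[0,0,-0.0005,0,0,0,1],[0,0,-0.0005,0,0,0,1],[0,0,-0.0005,0,0,0,1],[0,0,-0.04,0,0,0,1],[0,0,-0.09,0,0,0,1],[0,0,-0.15,0,0,0,1],[0,0,-0.17,0,0,0,1]]'
python3 - <<'E'
from h import *
p=optics.camera_params('wrist');im,d=optics.camera('wrist');np.savez('/tmp/w4.npz',im=im,d=d,**{k:p[k] for k in p});cv2.imwrite('pics/w4.png',im)
W=cloud(d,p);near=np.linalg.norm(W[...,:2]-[.5575,.1055],axis=-1)<.016
m=(d>0)&near&(W[...,2]>.098);print('head',m.sum(),rect(W[m][:,:2]),np.percentile(W[m][:,2],[10,50,90]))
t=(d>0)&(W[...,2]>.1)&(W[...,2]<.125)&(W[...,1]>.14)&(W[...,1]<.25)
n,l,s,c=cv2.connectedComponentsWithStats(t.astype(np.uint8))
for i in range(1,n):
    if s[i][4]>50:
        q=W[l==i];print(s[i],rect(q[:,:2]),q[:,2].max())
delta([.5509,-.2304,.24],9.5); print(get_obs()['q'])
E
```

```text
time_s: 6.88
eef_pos: [0.5578, 0.106, 0.0771]
eef_rot: [0.001, 0.64, 0.768, -0.0]
wrist_force: [-8.4, -1.7, 17.5]
opening: 0.21
grasp_force: 61.8
time_s: 8.0
eef_pos: [0.5595, 0.1062, 0.2496]
eef_rot: [0.003, 0.64, 0.768, 0.002]
wrist_force: [0.3, 0.8, -1.0]
opening: 1.001
grasp_force: 0.0
head 3416 (array([0.55721436, 0.10770037]), array([23.2015686 , 23.77713013]), -78.84012794494629) [0.10747972 0.32738515 0.33119041]
[  0   0  27  20 425] (array([0.35318036, 0.20573355]), array([ 8.68175983, 17.58114243]), -51.88258361816406) 0.11826841430682036
[  0  19  27  27 535] (array([0.35348605, 0.19388745]), array([ 8.74214649, 12.4960947 ]), -6.586982727050781) 0.11869235503571834
[ 254   73  112   22 2283] (array([0.53986322, 0.19791638]), array([12.04911995, 70.14794922]), -79.0922269821167) 0.11917599547299396
[ 255  102  111   20 2093] (array([0.54324805, 0.18100934]), array([11.8187027 , 70.09719849]), -79.63687038421631) 0.11976627974729798
shift [-0.3294 -0.0698  0.0112] rot [ 0.0092 -0.0045  1.5867] rows 8.4
[-1.99605739e-02  1.47109544e-01  1.60557575e+00 -1.25615505e-03
  1.37977247e+00 -2.01412936e-01]
```

View pics/w4.png

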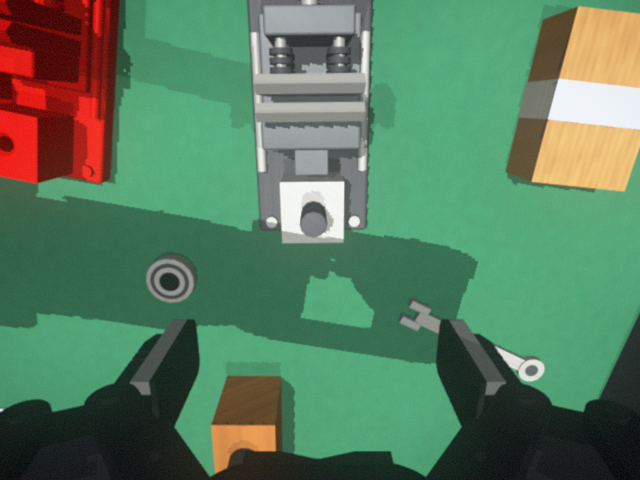

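Pin is seated: the head is at (314,217) with its top at z=0.107. The plate ridges are at rows 83 and 111, and the gap is about 5 mm. Now over to the gauge, turning the wrist.

```bash
python3 -m jog '[[-0.037,-0.008,0.011,0,0,0.18,0.6],[-0.073,-0.016,0.011,0,0,0.36,0.6],[-0.11,-0.023,0.011,0,0,0.54,0.6],[-0.147,-0.031,0.011,0,0,0.72,0.6],[-0.183,-0.039,0.011,0,0,0.9,0.6],[-0.22,-0.046,0.011,0,0,1.08,0.6],[-0.257,-0.054,0.011,0,0,1.26,0.6],[-0.293,-0.062,0.011,0,0,1.43,0.6],[-0.3294,-0.0698,0.011,0,0,1.5867,0.6],[-0.3294,-0.0698,0.011,0,0,1.5867,0.6]]'; python3 -m jog '[[0,0,0,0,0,0,0.6],[0,0,0,0,0,0,0.6]]'
python3 - <<'E'
from h import *
p=optics.camera_params('wrist');im,d=optics.camera('wrist');cv2.imwrite('pics/w5.png',im)
W=cloud(d,p)
m=(d>0)&(W[...,2]>.116)&(W[...,2]<.14)&(np.linalg.norm(W[...,:2]-[.551,-.2304],axis=-1)<.03);print(m.sum(),rect(W[m][:,:2]))
m=(d>0)&(W[...,2]>.1)&(W[...,2]<.12)&(np.linalg.norm(W[...,:2]-[.537,-.147],axis=-1)<.03);print(m.sum(),rect(W[m][:,:2]))
delta([.5509,-.2304,.085],9.5)
E
```

```text
time_s: 9.3
eef_pos: [0.5474, -0.2326, 0.2328]
eef_rot: [0.0, 0.997, 0.081, -0.001]
wrist_force: [-0.2, 0.8, -0.1]
opening: 0.6
grasp_force: 0.0
time_s: 9.55
eef_pos: [0.5482, -0.2291, 0.2338]
eef_rot: [0.0, 0.996, 0.084, -0.0]
wrist_force: [-0.5, 0.5, -0.7]
opening: 0.599
grasp_force: 0.0
1070 (array([ 0.55126208, -0.23038516]), array([15.53439236, 26.2689743 ]), -80.322509765625)
1586 (array([ 0.53736261, -0.14718257]), array([28.85754967, 29.34173203]), -7.68701171875)
shift [0.0023 0.0014 0.149 ] rot [ 0.0009 -0.      0.0019] rows 2.4
```

```bash
python3 -m jog '[[0.0025,0.0015,0.05,0,0,0,0.6],[0.0025,0.0015,0.1,0,0,0,0.6],[0.0025,0.0015,0.135,0,0,0,0.6],[0.0025,0.0015,0.149,0,0,0,0.6],[0.0025,0.0015,0.149,0,0,0,0.6]]'; python3 -m jog '[[0,0,0,0,0,0,0],[0,0,0,0,0,0,0],[0,0,0,0,0,0,0],[0,0,0,0,0,0,0]]'; python3 -m jog '[[0,0,-0.015,0,0,0,0],[0,0,-0.05,0,0,0,0],[0,0,-0.1,0,0,0,0],[0,0,-0.145,0,0,0,0],[0,0,-0.145,0,0,0,0],[0,0,-0.145,0,0,0,0]]'; python3 - <<'E'
from h import *
p=optics.camera_params('wrist');im,d=optics.camera('wrist');cv2.imwrite('pics/w6.png',im)
print([get_obs()[k] for k in('wrist_force','torque')])
delta([.5416,.190,.235],10.6)
E
```

```text
time_s: 10.22
eef_pos: [0.551, -0.2311, 0.085]
eef_rot: [0.0, 0.997, 0.083, -0.0]
wrist_force: [-0.1, -0.7, 0.2]
opening: 0.601
grasp_force: 0.0
time_s: 10.72
eef_pos: [0.5521, -0.2323, 0.0871]
eef_rot: [0.002, 0.997, 0.083, 0.001]
wrist_force: [-1.2, 1.5, 6.2]
opening: 0.184
grasp_force: 58.7
time_s: 11.48
eef_pos: [0.5505, -0.2312, 0.23]
eef_rot: [0.0, 0.997, 0.083, -0.0]
wrist_force: [-0.3, -0.6, -1.4]
opening: 0.18
grasp_force: 59.0
[array([-0.00468839,  0.03639163, -0.9390613 ]), array([-0.01502184, -0.04400847, -0.02355508])]
shift [ 0.0609 -0.4166 -0.006 ] rot [-0.0003  0.0014 -0.0195] rows 6.7
```

View pics/w6.png

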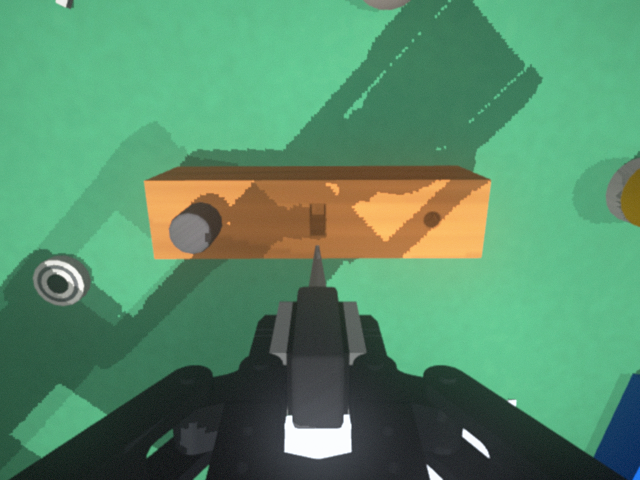

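The gauge is held straight, with its tip at (317,247), and the flat gauge is undisturbed. Moving over the caliper.

```bash
python3 -m jog '[[0.008,-0.058,-0.006,0,0,-0.0195,0],[0.017,-0.117,-0.006,0,0,-0.0195,0],[0.026,-0.176,-0.006,0,0,-0.0195,0],[0.034,-0.234,-0.006,0,0,-0.0195,0],[0.043,-0.293,-0.006,0,0,-0.0195,0],[0.052,-0.352,-0.006,0,0,-0.0195,0],[0.061,-0.4166,-0.006,0,0,-0.0195,0],[0.061,-0.4166,-0.006,0,0,-0.0195,0],[0.061,-0.4166,-0.006,0,0,-0.0195,0],[0.061,-0.4166,-0.006,0,0,-0.0195,0]]'; cat > m.py <<'E'
from h import *
import sys
p=optics.camera_params('wrist');im,d=optics.camera('wrist');cv2.imwrite(f'pics/{sys.argv[1]}.png',im)
W=cloud(d,p)
t=(d>0)&(W[...,2]>.105)&(W[...,2]<.125)&(np.linalg.norm(W[...,:2]-[.5416,.19],axis=-1)<.06)
n,l,s,c=cv2.connectedComponentsWithStats(t.astype(np.uint8))
for i in range(1,n):
    if s[i][4]>150: q=W[l==i];print(s[i],rect(q[:,:2]),q[:,2].max())
P,r,o=tool();print('tip px',proj(P+r.apply([0,0,.061]),p),'mouth px',proj([.5416,.19,.11],p))
delta([.5416,.190,.235],10.6)
E
python3 m.py w7
```

```text
time_s: 12.78
eef_pos: [0.5423, 0.1881, 0.2349]
eef_rot: [0.001, 0.996, 0.092, -0.001]
wrist_force: [-0.8, 0.4, -1.8]
opening: 0.18
grasp_force: 59.4
[ 293  180   20  105 1805] (array([0.53986938, 0.19792859]), array([12.01884174, 70.85234833]), -79.13679695129395) 0.11893442375769674
[ 320  180   18  105 1753] (array([0.54329614, 0.1811291 ]), array([11.72867393, 70.32220459]), -78.81735706329346) 0.11926368570455828
tip px [[318.90915018 266.31143052]] mouth px [[315.0919325  232.09223543]]
shift [-0.0005 -0.0022  0.0001] rot [ 0.0015  0.0009 -0.002 ] rows 0.0
```

View pics/w7.png

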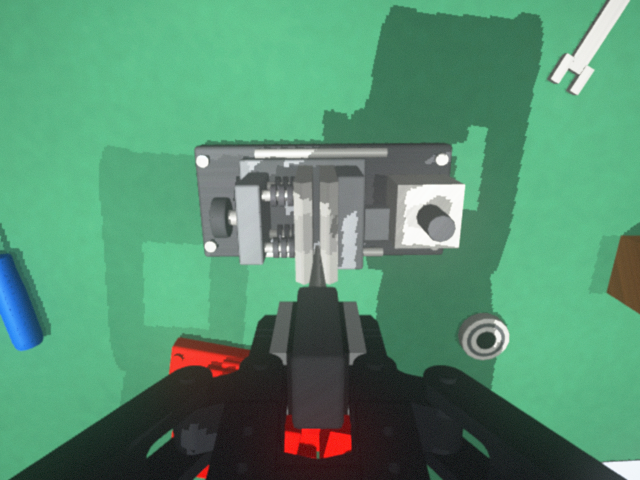

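Tip at (317,247) lies over the gap, which is at about column 316 with the plates at 293–313 and 320–338. Estimated gap 5.1 mm, so first contact should come near 31 mm depth (TCP z about 0.150).

```bash
python3 -m jog '[[-0.0005,-0.001,0.0,0,0,-0.007,0],[-0.0005,-0.001,0.02,0,0,-0.007,0],[-0.0005,-0.001,0.04,0,0,-0.007,0],[-0.0005,-0.001,0.045,0,0,-0.007,0],[-0.0005,-0.001,0.045,0,0,-0.007,0]]'; python3 -m jog '[[0,0,0.006,0,0,0,0],[0,0,0.012,0,0,0,0],[0,0,0.018,0,0,0,0],[0,0,0.018,0,0,0,0],[0,0,0.018,0,0,0,0]]'
```

```text
time_s: 13.45
eef_pos: [0.5419, 0.1899, 0.1908]
eef_rot: [0.001, 0.995, 0.096, 0.0]
wrist_force: [0.1, -0.1, -1.5]
opening: 0.179
grasp_force: 59.3
time_s: 14.08
eef_pos: [0.5417, 0.1903, 0.1726]
eef_rot: [0.001, 0.995, 0.096, 0.0]
wrist_force: [0.3, 0.9, -0.6]
opening: 0.18
grasp_force: 59.4
```

```bash
python3 m.py w8 | grep -v mouth
```

```text
[ 291  200   31  102 2142] (array([0.5478501 , 0.19809621]), array([15.48019791, 55.27045822]), -79.03076362609863) 0.12355147974284021
[ 325  200   24  102 2126] (array([0.55076599, 0.18272095]), array([11.96176434, 55.51875687]), -79.19631767272949) 0.11899683968433089
shift [-0.0003  0.0003 -0.0623] rot [ 0.0013 -0.0002  0.0071] rows 1.0
```

View pics/w8.png

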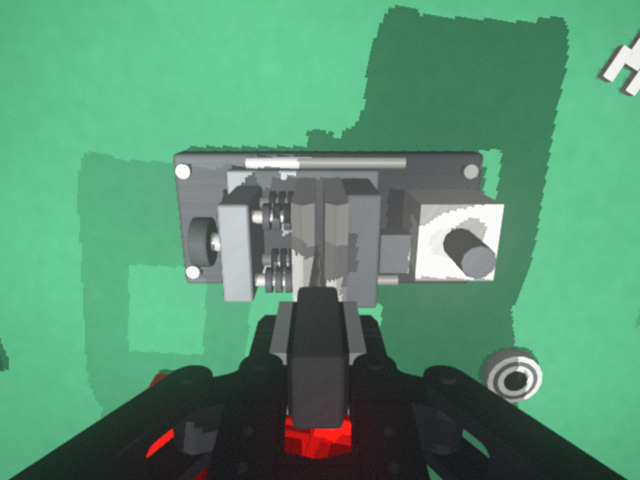

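The blade has entered the gap centrally, at (319,250). Continuing down to just short of contact.

```bash
python3 -m jog '[[0,0,0.005,0,0,0,0],[0,0,0.01,0,0,0,0],[0,0,0.015,0,0,0,0],[0,0,0.018,0,0,0,0],[0,0,0.018,0,0,0,0],[0,0,0.018,0,0,0,0]]'; python3 -m jog '[[0,0,0.002,0,0,0,0],[0,0,0.004,0,0,0,0],[0,0,0.004,0,0,0,0],[0,0,0.004,0,0,0,0]]'
```

```text
time_s: 14.88
eef_pos: [0.5418, 0.1903, 0.1547]
eef_rot: [0.001, 0.995, 0.096, 0.0]
wrist_force: [0.4, -0.6, -1.1]
opening: 0.182
grasp_force: 59.4
time_s: 15.38
eef_pos: [0.5417, 0.1902, 0.1506]
eef_rot: [0.001, 0.995, 0.096, 0.0]
wrist_force: [-0.3, -0.3, -1.2]
opening: 0.183
grasp_force: 59.4
```

```bash
python3 -m jog '[[0,0,0.002,0,0,0,0],[0,0,0.003,0,0,0,0],[0,0,0.003,0,0,0,0],[0,0,0.003,0,0,0,0]]'; python3 -m jog '[[0,0,0.001,0,0,0,0],[0,0,0.002,0,0,0,0],[0,0,0.002,0,0,0,0],[0,0,0.002,0,0,0,0]]'
```

```text
time_s: 15.88
eef_pos: [0.5417, 0.1902, 0.1475]
eef_rot: [0.001, 0.995, 0.096, 0.0]
wrist_force: [-0.0, -0.1, -0.8]
opening: 0.182
grasp_force: 59.4
time_s: 16.38
eef_pos: [0.5419, 0.1903, 0.1458]
eef_rot: [0.001, 0.995, 0.096, 0.0]
wrist_force: [0.9, 0.9, 0.6]
opening: 0.179
grasp_force: 59.4
```

```bash
python3 -m jog '[[0,0,0.001,0,0,0,0],[0,0,0.002,0,0,0,0],[0,0,0.002,0,0,0,0],[0,0,0.002,0,0,0,0]]'; python3 -m jog '[[0,0,0.001,0,0,0,0],[0,0,0.002,0,0,0,0],[0,0,0.002,0,0,0,0],[0,0,0.002,0,0,0,0]]'
```

```text
time_s: 16.88
eef_pos: [0.542, 0.1903, 0.1438]
eef_rot: [0.001, 0.995, 0.096, 0.0]
wrist_force: [-0.4, 0.2, 2.7]
opening: 0.184
grasp_force: 59.8
time_s: 17.38
eef_pos: [0.542, 0.1903, 0.1418]
eef_rot: [0.001, 0.995, 0.096, 0.0]
wrist_force: [1.3, 1.2, 3.8]
opening: 0.179
grasp_force: 60.0
```

```bash
python3 -m jog '[[0,0,0.001,0,0,0,0],[0,0,0.002,0,0,0,0],[0,0,0.0025,0,0,0,0],[0,0,0.0025,0,0,0,0],[0,0,0.0025,0,0,0,0]]'; python3 - <<'E'
from bench import optics,get_obs
import numpy as np,cv2
F=[]
for i in range(8):
    im,d=optics.camera('wrist');o=get_obs();F.append(o['wrist_force'])
print(np.mean(F,0),np.std(F,0),o['eef_pos'],o['time_s'],o['grasp_force']);cv2.imwrite('pics/w9.png',im)
E
```

```text
time_s: 18.0
eef_pos: [0.5421, 0.1903, 0.1396]
eef_rot: [0.001, 0.995, 0.096, 0.0]
wrist_force: [-0.5, 0.2, 6.9]
opening: 0.18
grasp_force: 60.3
[-0.19830017  0.31858429  6.42049998] [0.36117531 0.31649544 0.26817568] [0.54206592 0.1902923  0.13960323] 18.4 60.26762366294861
```

View pics/w9.png

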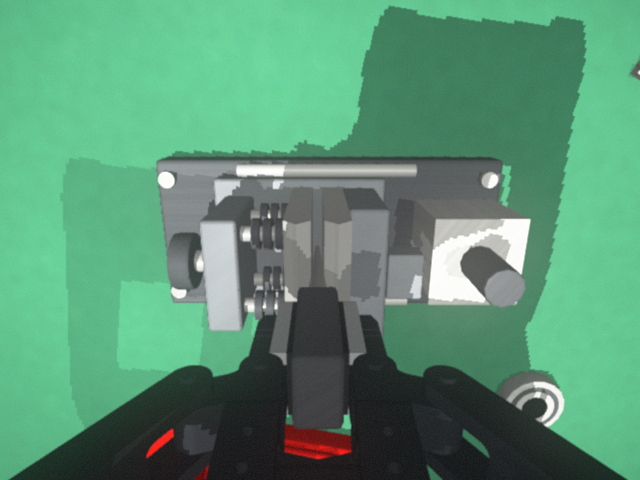

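The push is about 7.5 N (6.4 N plus the gauge's weight) and holding steady. The blade at (318,290) is between the plates and the pin is in place at (495,280). Handing in.

```bash
python3 -c "from bench import workorder;print(workorder.hand_in())"
```

```text
the job is handed in; nothing more can be done
None
```

The stop pin is fully seated in the end block, and the taper gauge is still gripped between the caliper plates at a steady push of about 7.5 N. I handed the job in at about 18 s; no verdict was returned.

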